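# Show a conical flask's base to the inspection camera

## Robot

A 6-joint arm with a two-finger parallel gripper is mounted at the origin on the work surface. World frame = base frame: x ahead of the robot, y to its left, z up, the work surface at z = 0. Lengths are in m, angles in rad, forces in N, time in s.
With the tool pointing down it reaches from about 0.225 to 0.725 m from the base axis. Payload 3.1 kg.
Tool frame: the origin (TCP) lies midway between the tips of the shut fingers; the grasp point (between the pads) lies bot.pinch_z behind it (bot.pinch_z is the distance from the TCP to the grasp point, in m); z points along the fingers, y is the line along which they close (so a half turn about z gives the same grasp; the last joint's range is limited). The gripper opens to 85 mm and grips with 20 to 120 N. Pads are 22 mm wide; open, the fingers measure 114 mm over their backs; the gripper's body (76 mm by 85 mm) begins 54 mm behind the grasp point. The pads swing forward as they close: fully open they stand 13 mm farther back than shut.
Start: joints at [-0.128, 0.048, 0.099, 1.622, 0, 1.443], TCP at [0.525, -0, 0.231] pointing down, gripper open.
Joint ranges: [-2.91, 2.91], [-0.99, 1.94], [-1.21, 1.42], [-2.12, 2.29], [-1.49, 1.47], [-3.14, 3.14]. Speed limits (rad/s): [2.79, 2.79, 3.14, 3.14, 3.14, 3.14].

## Interface

Orientations are given as a 3x3 rotation matrix whose columns are the frame's x, y, z axes.
In Python, from cell import bot gives the robot as it stands.
- The arm moves only by the tool move_arm, never from a script. Its argument "deltas" is a list of rows, each a list of 6 numbers: the shift along the tool's x, y, z in m, then the turn, a rotation vector about the tool's x, y, z in degrees. In form: [[tx, ty, tz, wx, wy, wz], ...]. A call has 1 to 20 rows; each row is the pose to reach, as a shift and turn from the pose commanded when the call began, along the tool's axes at that moment; what a row does not reach only later rows make up. A row lasts 1/12 s, in which the tool goes at most 41.7 mm and 7.16 degrees, less where a joint would pass 70% of its speed; a pose out of reach is approached as far as the arm can. A call with a gripper value outside its range is refused whole. "hand" is the opening, from 0 (shut) to 1 (fully open), set as the call begins (left out, the last holds). The fingers move at their own pace and stop on an object; "newtons" is the grip in N (left out, the last holds). Time passes only in rows, so rows that repeat a pose let the fingers close. It gives the time, the measured TCP pose, the force, the opening and the grip force at its end, in the units of the state.
- bot.get_state(): the state, without advancing time (a new reading comes with each control period).
- bot.capture(name): name is "scene" or "side" or "wrist"; returns a dict with "pixels" (480x640x3 uint8, red, green, blue), "fx", "fy", "cx", "cy" (pixels), "dist" ([k1, k2, p1, p2, k3] as OpenCV has them; the pictures are not rectified), "eye" and "orientation" of the camera in the world. Camera axes: x right, y down, z forward; pixel columns grow to the right and rows downward; lengths in m; the calibration is good to about 2 mm. A picture is of the moment at which its call begins. There is no depth.
- bot.job_done(): hands the job in; it is judged then, once.
Trained networks look in the newest picture that a camera, given by its name, has taken for a name from the list of things; names that differ only in an ending like _2 or _b are one class to them, and where a whole thing is asked for, a point or a joint stands for the part that bears it (a point fixed in the world has none). Each returns a list of dicts, best first, with "conf" (0 to 1); they miss things now and then, are a little off and sometimes report something else, mostly with a low value. They report only what shows in the picture. A call takes as long as a camera call. They do not tell look-alikes from the thing itself.
- bot.search_frame(label, camera): "pixel" ([column, row] in pixels, amid what is visible of it).
- bot.spot_point(label, camera): "pixel" ([column, row] in pixels: a listed point, or the origin of a listed thing).
The state is a dict: "time_s": time; "joints": joint angles; "joint_velocities": joint speeds; "joint_efforts": joint torques, N m; "position": TCP position; "tcp_rot": TCP orientation; "force": force on the tool from outside, world axes, zero at the start; "moment": the same for the moment, N m; "width": opening from 0.0 (shut) to 1.0 (fully open); "grasp_force": force on a finger pad.
Only numpy, scipy, OpenCV 4.12 (cv2) and the standard library are available. Lean on these libraries where they do the work, as an engineer would, in place of code of your own. Each camera call takes 0.05 s, during which the arm holds its last target. There are 200 camera calls.

## Task

Pull the blue tray by its red handle fully out to its stop from under the clear cover, with the brown flask still standing on it, and leave it out. Then pick the flask up and hold it in the air over the inspection camera for a check of its base: the base faces the lens squarely (flask in line with the camera's tilted line of sight, mouth away from the lens), the middle of the flask 13 cm from the lens. Finish holding it still there, touching nothing but the gripper; do not knock the flask over, bump the camera with it or disturb the other glassware.

Things in the scene. Friction and masses are not known exactly. Their poses are not given: they have to be found in the camera images.
- cover: Fixed clear box-shaped cover, open in front, 130 deep (x) by 150 wide (y) by 143 high. Origin on the bench under the middle of its front edge; its +x points into the cover, -x is the direction in which the tray pulls out, +z up. Roof and side walls 5 to 6 thick.
- tray (a joint): Travel of the blue tray in m: 0 pushed in (start), 0.125 fully out at its stop; it slides along the cover's -x. Weak return spring (0.6 to 1.6 N) and stiff runners (4 N): pulling takes about 6 N, and the tray stays where it is let go. Tray 205 long, 116 wide, floor 14 and rim 22 above the bench.
- tray_handle (a point): Middle of the grip bar of the tray's red handle: a round level bar 12 thick, 60 long along the cover's y, 80 above the bench on an upright post at each end, nothing under the bar down to the tray floor. It moves with the tray, 77 in front of the cover when the tray is in and 202 when out. Orientation as the cover's.
- flask_mid (a point): Middle (on the axis, 52.5 above the base) of the brown glass conical flask: rigid, empty, 90 g, loose on the tray, 55 behind the cover's front edge at the start, 70 in front of it when the tray is out. 105 high: base 64 across, cone to 66 above the base, neck 26 across from 66 to 100, rim 31. +z runs along the axis to the mouth. Grip it by the neck about 35 above this point.
- camera_stand: Fixed stand of the inspection camera: dark base plate 110 by 100 by 14 with a post at the back and a small grey camera on it. Origin on the bench near the middle of the plate; -x is the side to which the camera leans its view, +z up.
- camera_head: The camera: grey box 44 wide and black lens barrel with a white ring of 48 across. Origin at the middle of the lens front, 100 above the bench; +z is the line of sight, pointing up and out of the lens, leaning 30 degrees (0.524 rad) from vertical towards the stand's -x.
- view_point (a point): The point in the air where the middle of the flask belongs: 130 from the lens front along the line of sight, about 213 above the bench. +z along the line of sight, away from the lens.
- beaker: Bystander: clear open beaker 60 across, 70 high, loose. Origin under its centre.
- reagent: Bystander: brown capped bottle 66 across, 150 high, loose. Origin under its centre.
- spare: Bystander: green glass conical flask of the same shape as the brown one, 105 high, loose on the bench. Origin under its centre.
There are look-alikes about, which are no part of the job. Several things look just like the camera_stand: the one meant starts farthest to the robot's left.

How it is judged:
By the outcome, as a careful person would: the job done as asked, in the order asked, and still so for the second after the job is handed in, while the arm keeps its last pose, push and grip.
It also fails if it takes over 58 s, if anything falls off the work surface, if the arm or the gripper's body presses on something with over 40 N, if the wrist force passes 120 N, or if a joint passes its speed limit or range.

## Working session

There is one attempt and no reset: what is moved stays moved. The work goes in short steps, Python scripts to look and compute and a tool call to move; the robot and the scene stay as the last step left them, time stands still between calls to the robot, and variables do not carry over. Pictures are saved under pics/ and viewed, at most 10 in all, crops included, and the job is handed in when it is done.

Besides the shell and the picture viewer there is one more tool, called after "Call:" by a JSON object that holds its "name" and its "arguments". move_arm: Moves the arm, as the interface text tells. Its arguments: {"type":"object","properties":{"deltas":{"type":"array"},"hand":{"type":"number"},"newtons":{"type":"number"}},"required":["deltas"]}

```bash
mkdir -p pics; cat > h.py <<'E'
import numpy as np, cv2, sys
from cell import bot
def ray(c,p):
    K=np.array([[c["fx"],0,c["cx"]],[0,c["fy"],c["cy"]],[0,0,1.]])
    u=cv2.undistortPoints(np.array([[p]],float),K,np.array(c["dist"],float))[0,0]
    d=np.array(c["orientation"])@[u[0],u[1],1]; return np.array(c["eye"]),d/np.linalg.norm(d)
def atz(c,p,z):
    e,d=ray(c,p); return e+d*(z-e[2])/d[2]
def tri(rs):
    A=0;b=0
    for e,d in rs:
        P=np.eye(3)-np.outer(d,d); A=A+P; b=b+P@e
    x=np.linalg.solve(A,b); return x,[float(np.linalg.norm((np.eye(3)-np.outer(d,d))@(x-e))) for e,d in rs]
def proj(c,X):
    K=np.array([[c["fx"],0,c["cx"]],[0,c["fy"],c["cy"]],[0,0,1.]])
    R=np.array(c["orientation"]).T
    return cv2.projectPoints(np.array(X,float).reshape(-1,1,3),cv2.Rodrigues(R)[0],-R@np.array(c["eye"]),K,np.array(c["dist"],float))[0][:,0]
def save(c,n): cv2.imwrite("pics/"+n,c["pixels"][:,:,::-1])
E
python3 - <<'E'
from h import *
np.set_printoptions(precision=3,suppress=True)
Z=dict(cover=0,tray_handle=.08,flask_mid=.0665,camera_stand=0,camera_head=.1,beaker=0,reagent=0,spare=0)
ims=[]
for cam in ["scene","side"]:
    c=bot.capture(cam); ims.append(c["pixels"]); save(c,cam+"0.png"); print(cam,c["eye"],np.array(c["orientation"])[:,2])
    for k,z in Z.items():
        print(k,[(round(r["conf"],2),np.round(r["pixel"]),atz(c,r["pixel"],z)[:2]) for r in bot.spot_point(k,cam) if r["conf"]>.2])
print(bot.pinch_z, bot.get_state()["tcp_rot"])
E
```

```text
scene [ 1.17  -0.33   1.067] [-0.552  0.305 -0.777]
cover [(0.71, array([250., 375.]), array([ 0.692, -0.242]))]
tray_handle [(0.96, array([234., 336.]), array([ 0.622, -0.242])), (0.5, array([429., 206.]), array([0.525, 0.417]))]
flask_mid []
camera_stand [(0.68, array([225., 254.]), array([ 0.324, -0.148])), (0.67, array([404., 295.]), array([0.698, 0.211])), (0.66, array([358., 328.]), array([0.719, 0.05 ])), (0.66, array([306., 214.]), array([0.309, 0.13 ]))]
camera_head [(0.78, array([211., 225.]), array([ 0.29 , -0.159])), (0.71, array([399., 265.]), array([0.662, 0.204])), (0.61, array([350., 302.]), array([0.691, 0.037]))]
beaker [(0.79, array([293., 264.]), array([0.457, 0.004]))]
reagent [(0.92, array([137., 374.]), array([ 0.551, -0.478]))]
spare [(0.75, array([429., 205.]), array([0.472, 0.478]))]
side [ 0.06  -0.554  0.958] [ 0.45   0.506 -0.736]
cover [(0.98, array([426., 315.]), array([ 0.699, -0.244])), (0.72, array([300., 191.]), array([0.747, 0.297]))]
tray_handle [(0.81, array([410., 315.]), array([ 0.616, -0.247]))]
flask_mid [(0.89, array([450., 288.]), array([ 0.755, -0.253]))]
camera_stand [(0.89, array([303., 214.]), array([0.691, 0.214])), (0.84, array([208., 301.]), array([0.32 , 0.125])), (0.65, array([279., 379.]), array([ 0.326, -0.149])), (0.63, array([349., 242.]), array([0.718, 0.05 ]))]
camera_head [(0.68, array([351., 221.]), array([0.704, 0.036])), (0.66, array([268., 368.]), array([ 0.295, -0.158])), (0.59, array([301., 193.]), array([0.671, 0.197]))]
beaker [(0.9, array([282., 304.]), array([0.453, 0.006]))]
reagent [(0.73, array([463., 428.]), array([ 0.544, -0.482]))]
spare [(0.64, array([192., 201.]), array([0.476, 0.464]))]
0.0187 [[ 0.  1.  0.]
 [ 1. -0.  0.]
 [ 0.  0. -1.]]
```

View pics/scene0.png

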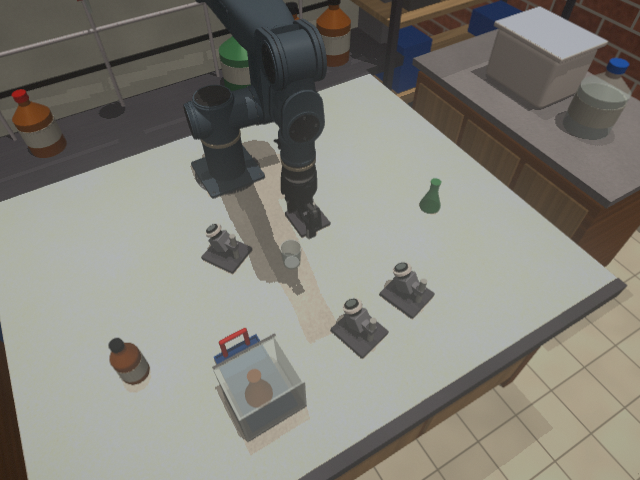

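View pics/side0.png

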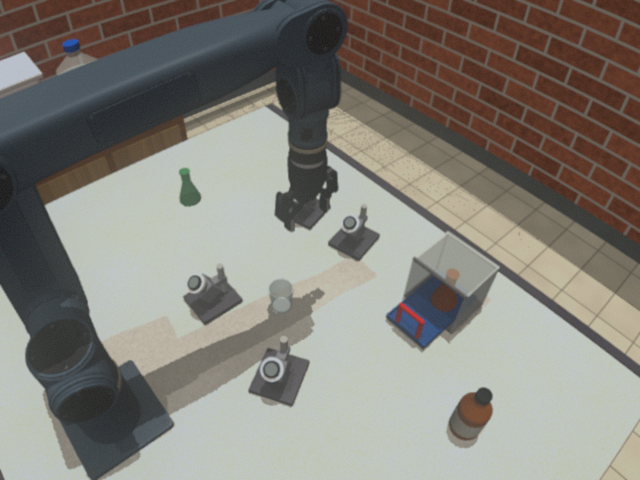

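The networks agree with the pictures on four camera stands (scene pixels / world position):
- (404,295) → (0.69, 0.21)
- (358,328) → (0.72, 0.05)
- (306,214), hidden under the gripper; side view (208,301) → (0.32, 0.125)
- (225,254) → (0.325, -0.15)

The one farthest to the robot's left (largest y) is at scene (404,295). I'll confirm it in a crop when the time comes and first move over the red handle at scene (234,336).

Call:
{"name": "move_arm", "arguments": {"deltas": [[-0.03,0.01,0.003,0,0,0],[-0.06,0.02,0.006,0,0,0],[-0.09,0.03,0.01,0,0,0],[-0.12,0.04,0.015,0,0,0],[-0.15,0.05,0.02,0,0,0],[-0.18,0.06,0.025,0,0,0],[-0.21,0.075,0.03,0,0,0],[-0.235,0.085,0.03,0,0,0],[-0.244,0.094,0.03,0,0,0],[-0.244,0.094,0.03,0,0,0],[-0.244,0.094,0.03,0,0,0]], "hand": 0.7}}

```text
time_s: 1.82
position: [0.6188, -0.2443, 0.2006]
tcp_rot: [[0.001, 1.0, -0.001], [1.0, -0.001, 0.001], [0.001, -0.001, -1.0]]
force: [-0.1, 0.1, -0.4]
width: 0.701
grasp_force: 0.0
```

```bash
python3 - <<'E'
from h import *
np.set_printoptions(precision=4,suppress=True)
obs={}
Z=dict(cover=0,tray_handle=.08,flask_mid=.0665)
for cam in ["wrist","scene","side"]:
    c=bot.capture(cam)
    if cam=="wrist": save(c,"w1.png"); print(c["eye"],np.array(c["orientation"])[:,2])
    if cam=="scene":
        s=c["pixels"][215:345,335:460]; cv2.imwrite("pics/crop1.png",cv2.resize(s,None,fx=4.4,fy=4.4,interpolation=cv2.INTER_CUBIC)[:,:,::-1])
    for k in (Z if cam=="wrist" else ["camera_stand","camera_head"]):
        print(cam,k,[(round(r["conf"],2),np.round(r["pixel"],1),atz(c,r["pixel"],Z.get(k,0.1 if k=="camera_head" else 0))[:2]) for r in bot.spot_point(k,cam)[:5]])
s=bot.get_state();print(s["time_s"],s["position"])
E
```

```text
[ 0.6208 -0.1774  0.3425] [-0.0016 -0.267  -0.9637]
wrist cover [(0.9, array([413.7, 208.3]), array([ 0.6975, -0.2416]))]
wrist tray_handle [(0.96, array([327.1, 234.8]), array([ 0.6232, -0.2443]))]
wrist flask_mid []
scene camera_stand [(0.89, array([401.4, 292.9]), array([0.6887, 0.2087])), (0.79, array([225.1, 253.2]), array([ 0.3201, -0.1469])), (0.76, array([356. , 329.3]), array([0.7182, 0.043 ])), (0.76, array([306.7, 218.4]), array([0.3237, 0.123 ]))]
scene camera_head [(0.84, array([299.9, 188.3]), array([0.2895, 0.1222])), (0.74, array([350.4, 301. ]), array([0.6899, 0.0386])), (0.63, array([396.2, 264.8]), array([0.6587, 0.1981])), (0.38, array([209.7, 226.7]), array([ 0.2928, -0.1638]))]
side camera_stand [(0.86, array([304.1, 213.3]), array([0.6956, 0.2129])), (0.64, array([346.1, 245.4]), array([0.7034, 0.0454])), (0.56, array([275.9, 379.3]), array([ 0.3202, -0.1443])), (0.55, array([208.8, 301.6]), array([0.3199, 0.1232]))]
side camera_head [(0.91, array([348.2, 222.4]), array([0.6939, 0.0368])), (0.79, array([296.4, 192.7]), array([0.664 , 0.2071])), (0.7, array([271. , 368.3]), array([ 0.3001, -0.1621])), (0.62, array([194.6, 280.8]), array([0.2988, 0.1221])), (0.24, array([282.7, 302.3]), array([ 0.416 , -0.0515]))]
2.3167 [ 0.6189 -0.2436  0.2016]
```

View pics/w1.png

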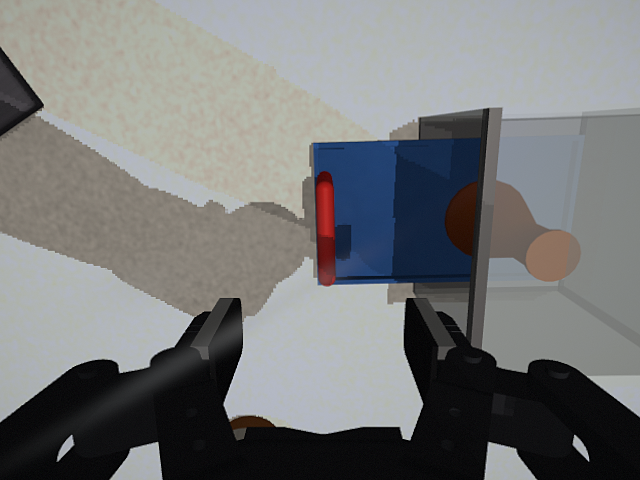

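View pics/crop1.png

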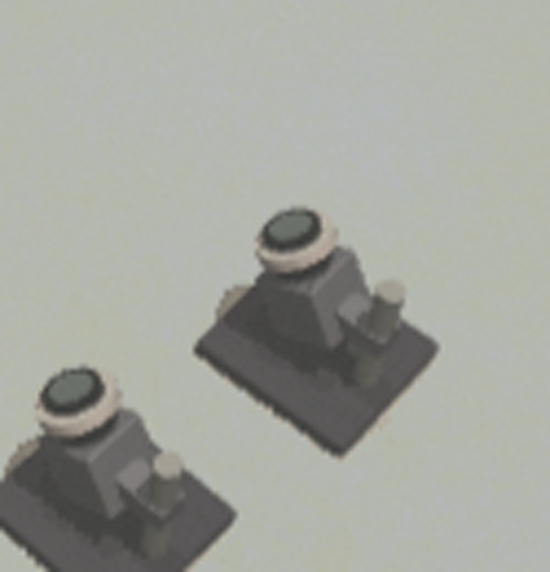

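The wrist view shows the bar centre at (327,235), with ends near (325,177) and (328,283), so the yaw is about +1.7°. The flask stands under the cover at about (500,220). The crop confirms the left-most stand: its camera leans toward the robot side and its post is at the back. Next I descend and grip the bar.

Call:
{"name": "move_arm", "arguments": {"deltas": [[0,0.002,0.025,0,0,-1],[0,0.004,0.05,0,0,-1.7],[0,0.004,0.075,0,0,-1.7],[0,0.004,0.1,0,0,-1.7],[0,0.004,0.12,0,0,-1.7],[0,0.004,0.135,0,0,-1.7],[0,0.004,0.14,0,0,-1.7],[0,0.004,0.14,0,0,-1.7]]}}

```text
time_s: 2.98
position: [0.6215, -0.2432, 0.059]
tcp_rot: [[-0.03, 1.0, -0.004], [1.0, 0.03, 0.002], [0.002, -0.004, -1.0]]
force: [0.4, -0.3, 0.2]
width: 0.696
grasp_force: 0.0
```

Call:
{"name": "move_arm", "arguments": {"deltas": [[0,0,0,0,0,0],[0,0,0,0,0,0],[0,0,0,0,0,0],[0,0,0,0,0,0],[0,0,0,0,0,0],[0,0,0,0,0,0],[0,0,0,0,0,0],[0,0,0,0,0,0]], "hand": 0, "newtons": 40}}

```text
time_s: 3.65
position: [0.6208, -0.2447, 0.0635]
tcp_rot: [[-0.029, 1.0, -0.004], [1.0, 0.029, -0.002], [-0.002, -0.004, -1.0]]
force: [-8.7, 0.4, 4.7]
width: 0.125
grasp_force: 39.0
```

Call:
{"name": "move_arm", "arguments": {"deltas": [[0,-0.002,0,0,0,0],[0,-0.006,0,0,0,0],[0,-0.012,0,0,0,0],[0,-0.019,0,0,0,0],[0,-0.027,0,0,0,0],[0,-0.035,0,0,0,0],[0,-0.043,0,0,0,0],[0,-0.051,0,0,0,0],[0,-0.059,0,0,0,0],[0,-0.067,0,0,0,0],[0,-0.075,0,0,0,0],[0,-0.083,0,0,0,0],[0,-0.091,0,0,0,0],[0,-0.099,0,0,0,0],[0,-0.106,0,0,0,0],[0,-0.112,0,0,0,0],[0,-0.117,0,0,0,0],[0,-0.121,0,0,0,0],[0,-0.124,0,0,0,0],[0,-0.126,0,0,0,0]]}}

```text
time_s: 5.32
position: [0.5004, -0.2478, 0.0635]
tcp_rot: [[-0.031, 0.999, 0.009], [1.0, 0.031, -0.0], [-0.001, 0.009, -1.0]]
force: [6.1, 1.7, 2.8]
width: 0.122
grasp_force: 39.2
```

Call:
{"name": "move_arm", "arguments": {"deltas": [[0,-0.002,0,0,0,0],[0,-0.004,0,0,0,0],[0,-0.005,0,0,0,0],[0,-0.005,0,0,0,0]]}}

```text
time_s: 5.65
position: [0.4956, -0.2479, 0.0635]
tcp_rot: [[-0.031, 0.999, 0.009], [1.0, 0.031, -0.0], [-0.001, 0.009, -1.0]]
force: [5.6, 1.8, 2.0]
width: 0.125
grasp_force: 39.2
```

Call:
{"name": "move_arm", "arguments": {"deltas": [[0,-0.002,0,0,0,0],[0,-0.004,0,0,0,0],[0,-0.006,0,0,0,0],[0,-0.006,0,0,0,0],[0,-0.006,0,0,0,0]]}}

```text
time_s: 6.07
position: [0.4951, -0.2479, 0.0635]
tcp_rot: [[-0.032, 0.999, 0.021], [0.999, 0.032, 0.0], [-0.0, 0.021, -1.0]]
force: [18.6, 2.5, -5.3]
width: 0.124
grasp_force: 39.0
```

The tray is at its stop: the force jumped from 5.6 to 18.6 N. I'll relax the pull, release and rise.

Call:
{"name": "move_arm", "arguments": {"deltas": [[0,0.003,0,0,0,0],[0,0.007,0,0,0,0],[0,0.007,0,0,0,0]]}}

```text
time_s: 6.32
position: [0.4958, -0.2479, 0.0635]
tcp_rot: [[-0.031, 1.0, 0.006], [1.0, 0.031, -0.001], [-0.001, 0.006, -1.0]]
force: [3.1, 1.1, 4.5]
width: 0.118
grasp_force: 40.0
```

Call:
{"name": "move_arm", "arguments": {"deltas": [[0,0,0,0,0,0],[0,0,0,0,0,0],[0,0,0,0,0,0],[0,0,0,0,0,0],[0,0,0,0,0,0],[0,0,-0.01,0,0,0],[0,0,-0.03,0,0,0],[0,0,-0.06,0,0,0],[0,0,-0.1,0,0,0],[0,0,-0.14,0,0,0],[0,0,-0.16,0,0,0],[0,0,-0.16,0,0,0],[0,0,-0.16,0,0,0]], "hand": 0.6}}

```text
time_s: 7.4
position: [0.4941, -0.2487, 0.2241]
tcp_rot: [[-0.03, 1.0, 0.004], [1.0, 0.03, -0.003], [-0.003, 0.004, -1.0]]
force: [-0.4, 0.5, -0.1]
width: 0.598
grasp_force: 0.0
```

```bash
python3 - <<'E'
from h import *
np.set_printoptions(precision=4,suppress=True)
Z=dict(cover=0,tray_handle=.08,flask_mid=.0665,camera_head=.1,camera_stand=0)
rs={}
for cam in ["wrist","scene","side"]:
    c=bot.capture(cam)
    if cam=="wrist": save(c,"w2.png")
    for k in ["flask_mid","tray_handle"]:
        r=bot.spot_point(k,cam)
        print(cam,k,[(round(q["conf"],2),np.round(q["pixel"],1),atz(c,q["pixel"],Z[k])[:2]) for q in r[:2]])
s=bot.get_state();print(s["time_s"],s["position"],np.array(s["tcp_rot"]))
E
```

```text
wrist flask_mid [(0.69, array([498.1, 227.3]), array([ 0.6284, -0.2493]))]
wrist tray_handle [(0.62, array([324.3, 223.3]), array([ 0.4973, -0.2467]))]
scene flask_mid [(0.96, array([229.6, 341.7]), array([ 0.6226, -0.2547]))]
scene tray_handle [(0.64, array([213.4, 295.1]), array([ 0.4914, -0.2389])), (0.39, array([137.9, 372.2]), array([ 0.5948, -0.4635]))]
side flask_mid [(0.66, array([409.7, 315. ]), array([ 0.625, -0.241]))]
side tray_handle []
7.85 [ 0.4926 -0.2476  0.2203] [[-0.0296  0.9996 -0.0016]
 [ 0.9996  0.0296  0.0011]
 [ 0.0011 -0.0016 -1.    ]]
```

View pics/w2.png

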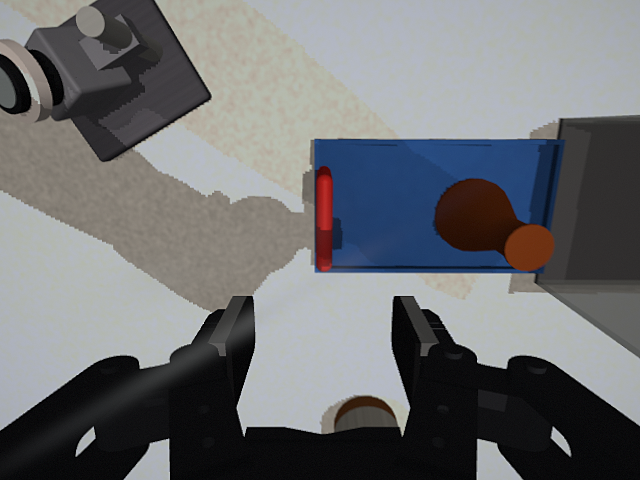

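The flask is upright on the extended tray, base near (475,215) and rim disc near (529,247). I'll refine its position from the rim, and measure the stand's plate in the scene and side views in the same step.

```bash
python3 - <<'E'
from h import *
np.set_printoptions(precision=4,suppress=True)
c=bot.capture("wrist")
hsv=cv2.cvtColor(c["pixels"],cv2.COLOR_RGB2HSV)
m=((hsv[...,2]>120)&(hsv[...,1]>120)&(hsv[...,0]>4)&(hsv[...,0]<20)).astype(np.uint8); m[:,:480]=0;m[:, 570:]=0
p=max(cv2.findContours(m,0,2)[0],key=cv2.contourArea)
(x,y),ax,an=cv2.fitEllipse(p); print("rim",x,y,ax,an,atz(c,(x,y),.119))
# plate: dark pixels near stand
for cam,box in(("scene",(375,245,440,322)),("side",(270,180,335,235))):
    c=bot.capture(cam); g=cv2.cvtColor(c["pixels"],cv2.COLOR_RGB2GRAY)
    x0,y0,x1,y1=box
    m=np.zeros_like(g); m[y0:y1,x0:x1]=(g[y0:y1,x0:x1]<115)
    p=max(cv2.findContours(m,0,2)[0],key=cv2.contourArea)
    ap=cv2.approxPolyDP(cv2.convexHull(p),2,True)[:,0]
    print(cam); 
    for q in ap: print(q,atz(c,q,.007)[:2])
    s=c["pixels"][y0-15:y1+10,x0-10:x1+10]; cv2.imwrite("pics/c_%s.png"%cam,cv2.resize(s,None,fx=6,fy=6)[:,:,::-1])
E
```

```text
Traceback (most recent call last):
cv2.error: OpenCV(4.12.0) /io/opencv/modules/imgproc/src/shapedescr.cpp:361: error: (-201:Incorrect size of input array) There should be at least 5 points to fit the ellipse in function 'fitEllipseNoDirect'
```

```bash
python3 - <<'E'
from h import *
np.set_printoptions(precision=4,suppress=True)
c=bot.capture("wrist")
hsv=cv2.cvtColor(c["pixels"],cv2.COLOR_RGB2HSV)
print(hsv[247,529],hsv[210,470])
m=((np.abs(hsv.astype(int)-hsv[247,529]).max(2)<22)).astype(np.uint8); m[:,:480]=0;m[:, 570:]=0;m[:200]=0;m[290:]=0
p=max(cv2.findContours(m,0,2)[0],key=cv2.contourArea)
(x,y),ax,an=cv2.fitEllipse(p); print("rim",x,y,ax,an,atz(c,(x,y),.119))
for cam,box in(("scene",(375,245,440,322)),("side",(270,180,335,235))):
    c=bot.capture(cam); g=cv2.cvtColor(c["pixels"],cv2.COLOR_RGB2GRAY)
    x0,y0,x1,y1=box
    m=np.zeros_like(g); m[y0:y1,x0:x1]=(g[y0:y1,x0:x1]<115)
    p=max(cv2.findContours(m,0,2)[0],key=cv2.contourArea)
    print(cam) 
    for q in cv2.approxPolyDP(cv2.convexHull(p),2,True)[:,0]: print(q,atz(c,q,.007)[:2])
E
```

```text
[ 10 211 111] [  9 212  54]
rim 536.1798095703125 252.20802307128906 (43.6959228515625, 50.89421844482422) 59.71315383911133 [ 0.6266 -0.2501  0.119 ]
scene
[394 274] [0.6318 0.2249]
[411 271] [0.6476 0.2713]
[433 293] [0.735  0.2774]
[412 318] [0.7671 0.1823]
[379 294] [0.6642 0.1517]
side
[314 180] [0.8076 0.3008]
[329 207] [0.7628 0.1819]
[308 228] [0.662  0.1556]
[286 218] [0.6396 0.2251]
[282 213] [0.6434 0.2482]
[311 180] [0.8005 0.3067]
```

Call:
{"name": "move_arm", "arguments": {"deltas": [[-0.001,0.02,0,0,0,0],[-0.002,0.045,0,0,0,0],[-0.003,0.075,0,0,0,0],[-0.005,0.105,0,0,0,0],[-0.006,0.125,0,0,0,0],[-0.006,0.133,0.01,0,0,0],[-0.006,0.133,0.03,0,0,0],[-0.006,0.133,0.05,0,0,0],[-0.006,0.133,0.06,0,0,0],[-0.006,0.133,0.06,0,0,0],[-0.006,0.133,0.06,0,0,0]]}}

```text
time_s: 8.97
position: [0.6251, -0.2496, 0.1605]
tcp_rot: [[-0.029, 1.0, -0.002], [1.0, 0.029, 0.001], [0.001, -0.002, -1.0]]
force: [-0.3, 0.1, 0.5]
width: 0.6
grasp_force: 0.0
```

```bash
python3 - <<'E'
from h import *
np.set_printoptions(precision=4,suppress=True)
c=bot.capture("wrist"); save(c,"w3.png")
hsv=cv2.cvtColor(c["pixels"],cv2.COLOR_RGB2HSV)
s=bot.get_state();print(s["time_s"],s["position"])
print(proj(c,[[.6266,-.25,.119],[.6266+.0155,-.25,.119],[.6266,-.25,.014],list(s["position"])]))
for k in["flask_mid"]: print([(q["conf"],q["pixel"],atz(c,q["pixel"],.0665)) for q in bot.spot_point(k,"wrist")])
E
```

```text
9.0167 [ 0.6259 -0.25    0.162 ]
[[322.6872 276.3548]
 [355.1323 277.2739]
 [323.0521 226.4064]
 [320.4018 315.9018]]
[(0.59, [323.9, 245.0], array([ 0.6272, -0.2492,  0.0665]))]
```

View pics/w3.png

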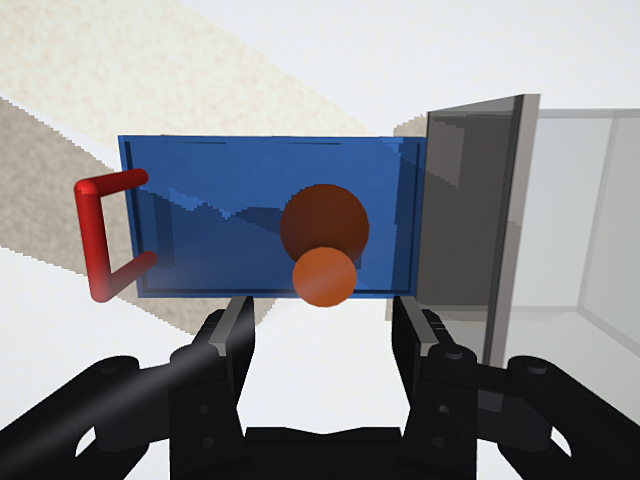

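The rim disc is at (324,277) and the base at (325,228). Both are within about 1 mm of the prediction, and the flask is centred between the fingers. I'll descend and grip the neck.

Call:
{"name": "move_arm", "arguments": {"deltas": [[0,0.0015,0.015,0,0,0],[0,0.0015,0.03,0,0,0],[0,0.0015,0.045,0,0,0],[0,0.0015,0.06,0,0,0],[0,0.0015,0.072,0,0,0],[0,0.0015,0.078,0,0,0],[0,0.0015,0.078,0,0,0],[0,0.0015,0.078,0,0,0]]}}

```text
time_s: 9.73
position: [0.6279, -0.25, 0.084]
tcp_rot: [[-0.03, 1.0, 0.001], [1.0, 0.03, -0.0], [-0.0, 0.001, -1.0]]
force: [0.2, 0.4, 0.1]
width: 0.596
grasp_force: 0.0
```

Call:
{"name": "move_arm", "arguments": {"deltas": [[0,0,0,0,0,0],[0,0,0,0,0,0],[0,0,0,0,0,0],[0,0,0,0,0,0],[0,0,0,0,0,0],[0,0,0,0,0,0],[0,0,0,0,0,0]], "hand": 0, "newtons": 35}}

```text
time_s: 10.32
position: [0.6283, -0.2503, 0.085]
tcp_rot: [[-0.03, 1.0, 0.002], [1.0, 0.03, -0.001], [-0.001, 0.002, -1.0]]
force: [-1.2, 0.3, 5.9]
width: 0.333
grasp_force: 34.3
```

Call:
{"name": "move_arm", "arguments": {"deltas": [[0,0,-0.004,0,0,0],[0,0,-0.012,0,0,0],[0,0,-0.025,0,0,0],[0,0,-0.045,0,0,0],[0,0,-0.07,0,0,0],[0,0,-0.1,0,0,0],[0,0,-0.13,0,0,0],[0,0,-0.16,0,0,0],[0,0,-0.185,0,0,0],[0,0,-0.2,0,0,0],[0,0,-0.2,0,0,0]]}}

```text
time_s: 11.23
position: [0.6291, -0.2505, 0.2896]
tcp_rot: [[-0.03, 1.0, 0.009], [1.0, 0.03, -0.004], [-0.005, 0.008, -1.0]]
force: [-0.6, 0.2, -0.6]
width: 0.337
grasp_force: 34.6
```

Call:
{"name": "move_arm", "arguments": {"deltas": [[0.01,0,0,0,0,0],[0.03,-0.001,0,0,0,0],[0.055,-0.002,0,0,0,0],[0.085,-0.004,0,0,0,0],[0.115,-0.006,-0.005,0,0,0],[0.145,-0.008,-0.01,0,0,0],[0.175,-0.009,-0.015,0,0,0],[0.205,-0.01,-0.02,0,0,0],[0.235,-0.011,-0.02,0,0,0],[0.265,-0.013,-0.02,0,0,0],[0.295,-0.015,-0.02,0,0,0],[0.325,-0.016,-0.02,0,0,0],[0.35,-0.017,-0.02,0,0,0],[0.365,-0.018,-0.02,0,0,0],[0.37,-0.018,-0.02,0,0,0],[0.37,-0.018,-0.02,0,0,0],[0.37,-0.018,-0.02,0,0,0]]}}

```text
time_s: 12.65
position: [0.5985, 0.1187, 0.3024]
tcp_rot: [[-0.029, 1.0, -0.001], [1.0, 0.029, -0.001], [-0.001, -0.001, -1.0]]
force: [-0.3, -0.3, -1.9]
width: 0.332
grasp_force: 34.7
```

```bash
python3 - <<'E'
from h import *
np.set_printoptions(precision=4,suppress=True)
c=bot.capture("wrist"); save(c,"w4.png")
for k,z in dict(camera_head=.1,camera_stand=0,flask_mid=.2).items(): print(k,[(round(q["conf"],2),q["pixel"],atz(c,q["pixel"],z)) for q in bot.spot_point(k,"wrist")])
rr={k:[] for k in("flask_mid",)}
for cam in("scene","side"):
    c=bot.capture(cam)
    q=bot.spot_point("flask_mid",cam)
    if q: rr["flask_mid"].append(ray(c,q[0]["pixel"])); print(cam,q[0])
s=bot.get_state();print(s["time_s"],s["position"],np.array(s["tcp_rot"]))
if len(rr["flask_mid"])>1: print(tri(rr["flask_mid"]))
E
```

```text
camera_head [(0.59, [421.6, 305.0], array([0.6926, 0.0338, 0.1   ])), (0.53, [414.1, 107.0], array([0.6703, 0.2048, 0.1   ]))]
camera_stand [(0.97, [418.9, 110.8], array([0.6965, 0.2067, 0.    ])), (0.79, [63.5, 183.4], array([0.3199, 0.1205, 0.    ])), (0.68, [425.2, 263.5], array([0.7193, 0.0411, 0.    ])), (0.63, [92.7, 396.9], array([ 0.3192, -0.1465,  0.    ]))]
flask_mid [(0.69, [317.9, 294.9], array([0.5979, 0.0829, 0.2   ]))]
scene {'pixel': [360.4, 213.8], 'conf': 0.76}
side {'pixel': [298.2, 158.7], 'conf': 0.66}
13.05 [0.5989 0.1187 0.3034] [[-0.0285  0.9996  0.0002]
 [ 0.9996  0.0285 -0.    ]
 [-0.      0.0002 -1.    ]]
(array([0.6021, 0.115 , 0.2929]), [0.005649753429827776, 0.005649753429827792])
```

View pics/w4.png

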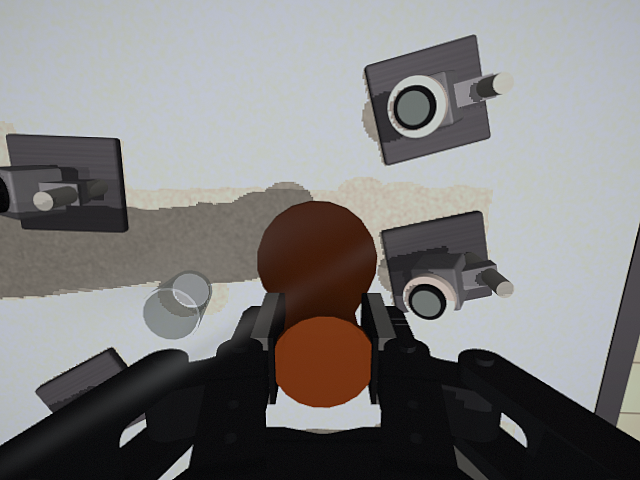

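The wrist view shows the left-most stand clearly: plate corners at (367,66), (476,37), (490,138), (385,164), lens at (415,107), post to the right. The flask hangs straight in the fingers. Next I fit the stand's yaw and lens position, then compute the final move.

```bash
cat > fin.py <<'E'
from h import *
from scipy.spatial.transform import Rotation as Ro
def plan(lens,yaw,off=0.0185,d=.13):
    s=bot.get_state(); R=np.array(s["tcp_rot"]);U,_,V=np.linalg.svd(R);R=U@V;p=np.array(s["position"])
    a=np.array([-.5*np.cos(yaw),-.5*np.sin(yaw),np.sqrt(.75)])
    z=R[:,2]; ax=np.cross(z,-a); ang=np.arctan2(np.linalg.norm(ax),z@-a); w=ax/np.linalg.norm(ax)*ang
    tgt=lens+(d+off)*a
    print("time",s["time_s"],"a",a,"tcp",p,"tgt",tgt,"\n dtool",R.T@(tgt-p),"rotvec deg tool",np.degrees(R.T@w))
    return a,R,p
E
python3 - <<'E'
from fin import *
np.set_printoptions(precision=4,suppress=True)
c=bot.capture("wrist")
im=c["pixels"]; g=cv2.cvtColor(im,cv2.COLOR_RGB2GRAY)
sub=np.zeros_like(g); sub[20:180,355:482]=g[20:180,355:482]<125
h=cv2.convexHull(max(cv2.findContours(sub,0,2)[0],key=cv2.contourArea))
print(cv2.approxPolyDP(h,5,True)[:,0].tolist())
C=np.array([[367,66],[476,37],[490,138],[385,164]],np.float32)
cs=cv2.cornerSubPix(g,C.reshape(-1,1,2).copy(),(4,4),(-1,-1),(3,50,.01))[:,0]; print(cs)
for P in(C,cs):
    W=np.array([atz(c,q,.014)[:2] for q in P])
    v=[W[1]-W[0],W[2]-W[3],W[1]-W[2],W[0]-W[3]]
    print(W.mean(0),[np.linalg.norm(q) for q in v],np.degrees([np.arctan2(v[0][1],v[0][0]),np.arctan2(v[1][1],v[1][0]),np.arctan2(-v[2][0],v[2][1]),np.arctan2(-v[3][0],v[3][1])]))
m=np.zeros_like(g); m[70:142,382:447]=g[70:142,382:447]>165
p=[q for q in cv2.findContours(m,0,2)[0]]; p=max(p,key=cv2.contourArea); e=cv2.fitEllipse(cv2.convexHull(p)); print("ring",e,atz(c,e[0],.1))
k=np.zeros_like(g); k[70:142,382:447]=g[70:142,382:447]<50
p=max(cv2.findContours(k,0,2)[0],key=cv2.contourArea); e=cv2.fitEllipse(cv2.convexHull(p)); print("barrel",e,atz(c,e[0],.1))
plan(np.array([.669,.2045,.1]),np.radians(15.5))
E
```

```text
[[473, 35], [481, 139], [384, 164], [363, 68]]
[[364.6573  65.5013]
 [473.3329  34.5909]
 [488.5543 136.7912]
 [384.1111 164.959 ]]
[0.7041 0.2139] [np.float64(0.10625854228195028), np.float64(0.10888869447224593), np.float64(0.09623915909114637), np.float64(0.09639213164600406)] [15.2531 15.3355 16.1148 14.5501]
[0.7022 0.2146] [np.float64(0.10621237711584183), np.float64(0.10873311949957226), np.float64(0.0973983347392765), np.float64(0.09810969387560743)] [16.1704 16.5391 16.6426 15.1684]
ring ((415.23602294921875, 105.87425994873047), (57.09490203857422, 62.49695587158203), 24.215782165527344) [0.6722 0.2059 0.1   ]
barrel ((412.86419677734375, 106.99881744384766), (40.910118103027344, 44.74897384643555), 29.985424041748047) [0.6704 0.205  0.1   ]
time 13.1 a [-0.4818 -0.1336  0.866 ] tcp [0.5989 0.1189 0.3034] tgt [0.5975 0.1847 0.2286] 
 dtool [0.0658 0.0005 0.0748] rotvec deg tool [-29.1171   7.1838   0.    ]
```

Call:
{"name": "move_arm", "arguments": {"deltas": [[0.003,0,0,-3,0.8,0],[0.01,0,0,-7,1.8,0],[0.02,0,0,-12,3.1,0],[0.03,0,0.003,-17,4.3,0],[0.04,0,0.01,-22,5.6,0],[0.05,0,0.02,-26,6.7,0],[0.058,-0.0005,0.032,-29.1,7.4,0],[0.063,-0.0005,0.045,-29.1,7.4,0],[0.0645,-0.0005,0.056,-29.1,7.4,0],[0.0645,-0.0005,0.066,-29.1,7.4,0],[0.0645,-0.0005,0.072,-29.1,7.4,0],[0.0645,-0.0005,0.075,-29.1,7.4,0],[0.0645,-0.0005,0.075,-29.1,7.4,0],[0.0645,-0.0005,0.075,-29.1,7.4,0],[0.0645,-0.0005,0.075,-29.1,7.4,0]]}}

```text
time_s: 14.35
position: [0.5973, 0.1838, 0.2298]
tcp_rot: [[-0.061, 0.874, 0.483], [0.99, -0.007, 0.138], [0.123, 0.487, -0.865]]
force: [-0.5, 1.2, -1.5]
width: 0.331
grasp_force: 34.8
```

```bash
python3 - <<'E'
from fin import *
np.set_printoptions(precision=4,suppress=True)
yaw=np.radians(16); lens=np.array([.668,.204,.1])
a,R,p=plan(lens,yaw)
print("tool z",R[:,2], "force",bot.get_state()["force"])
rr={"flask_mid":[],"camera_head":[]}; vp=lens+.13*a; tiles=[]
for cam,o in(("scene",(330,150)),("side",(240,120))):
    c=bot.capture(cam)
    for k in rr:
        for q in bot.spot_point(k,cam):
            if np.linalg.norm(np.array(q["pixel"])-proj(c,[lens if k=="camera_head" else vp])[0])<20: rr[k].append(ray(c,q["pixel"])); print(cam,k,q); break
    im=c["pixels"].copy(); P=proj(c,[lens,vp,vp+.0525*a,vp-.0525*a]); print(P)
    t=cv2.resize(im[o[1]:o[1]+150,o[0]:o[0]+130],None,fx=3,fy=3,interpolation=cv2.INTER_CUBIC)
    for q in P: cv2.circle(t,tuple(int(v) for v in (q-o)*3),3,(255,255,0),-1)
    tiles.append(t)
cv2.imwrite("pics/fin.png",np.hstack(tiles)[:,:,::-1])
for k in rr:
    if len(rr[k])>1: print(k,tri(rr[k]))
print("want",vp)
E
```

```text
time 14.35 a [-0.4806 -0.1378  0.866 ] tcp [0.5973 0.1838 0.2298] tgt [0.5966 0.1835 0.2286] 
 dtool [-0.0003 -0.0012  0.0006] rotvec deg tool [0.1419 0.0056 0.    ]
tool z [ 0.4828  0.1377 -0.8648] force [-0.4812  1.2079 -1.4992]
scene camera_head {'pixel': [397.2, 265.5], 'conf': 0.95}
[[400.2572 266.3744]
 [384.7987 224.0707]
 [378.0898 205.7213]
 [391.2316 241.6709]]
side flask_mid {'pixel': [280.3, 171.3], 'conf': 0.77}
side camera_head {'pixel': [298.6, 190.4], 'conf': 0.62}
[[298.295  192.6678]
 [282.6199 172.4946]
 [275.3674 163.1685]
 [289.3129 181.1055]]
camera_head (array([0.6659, 0.1965, 0.111 ]), [0.0032577759579506664, 0.003257775957950684])
want [0.6055 0.1861 0.2126]
```

View pics/fin.png

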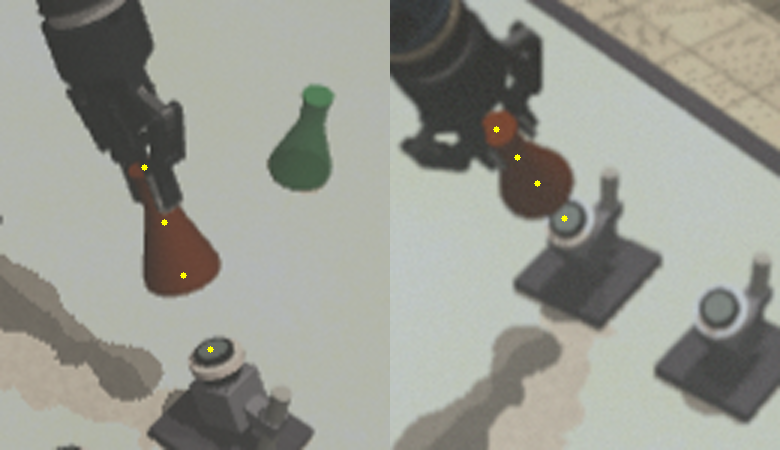

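In both views the flask lies on the predicted axis: base centre at (183,275) and (537,183), rim within about 2 original pixels of the marker, and the lens marker on the lens. The measured pose is within 2 mm and 0.2° of the target, so I'll hold still briefly and hand in.

Call:
{"name": "move_arm", "arguments": {"deltas": [[0,-0.001,0.0005,0,0,0],[0,-0.001,0.0005,0,0,0],[0,-0.001,0.0005,0,0,0],[0,-0.001,0.0005,0,0,0],[0,-0.001,0.0005,0,0,0],[0,-0.001,0.0005,0,0,0]]}}

```text
time_s: 15.15
position: [0.5956, 0.184, 0.2274]
tcp_rot: [[-0.062, 0.874, 0.481], [0.99, -0.006, 0.138], [0.123, 0.485, -0.866]]
force: [0.1, -0.4, -1.8]
width: 0.333
grasp_force: 34.8
```

```bash
python3 -c "
from cell import bot
s=bot.get_state(); print(s['position'],s['width'],max(map(abs,s['joint_velocities']))); print(bot.job_done())"
```

```text
[0.59564069 0.18397076 0.227401  ] 0.3328808170491675 0.001243460985112036
the job is handed in; nothing more can be done
None
```

The tray is fully out at its stop, and the flask is held still over the left-most inspection camera, about 13 cm from the lens with its base facing it; the job was handed in at about 15 s, and no verdict came back.

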